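# Close a lug-lid pail with the pestle

### The arm

A 7-joint arm with a two-finger parallel gripper is mounted at the origin on the work surface. World frame = base frame: x ahead of the robot, y to its left, z up, the work surface at z = 0. Lengths are in m, angles in rad, forces in N, time in s.
With the tool pointing down it reaches from about 0.425 to 0.925 m from the base axis. Payload 6.8 kg.
Tool frame: the origin (TCP) lies at the very end of the fingers, on their centre line; the grasp point (between the pads) lies 19 mm behind it (env.hold_point_z is the distance from the TCP to the grasp point, in m); z points along the fingers, y is the line along which they close (so a half turn about z gives the same grasp; the last joint's range is limited). The gripper opens to 85 mm and grips with 20 to 120 N. Pads are 22 mm wide; open, the fingers measure 114 mm over their backs; the gripper's body (76 mm by 85 mm) begins 54 mm behind the grasp point. The pads swing forward as they close: fully open they stand 13 mm farther back than shut.
Start: joints at [-1.449, 0.477, 0.022, 1.555, -0.011, 1.109, -0.083], TCP at [0.154, 0.657, 0.231] pointing down, gripper open.
Joint ranges: [-2.96, 2.96], [-0.34, 2.1], [-1.41, 1.46], [0.24, 2.44], [-1.37, 4.51], [0.17, 1.92], [-2.96, 2.96]. Speed limits (rad/s): [2.39, 2.39, 3.14, 3.14, 3.14, 3.14, 3.14].

### API

Orientations are given as [roll, pitch, yaw] about the fixed x, y, z axes, in that order (R = Rz(yaw) Ry(pitch) Rx(roll)).
In Python, from workcell import env gives the robot as it stands. Calls block until the motion is done:
- env.move_to(position, orientation): joint-space move of the TCP to a pose.
- env.move_straight(position, orientation=None, speed=0.15): straight line of the TCP; orientation=None keeps the orientation; speed is the mean speed in m/s.
- env.goto_joints(angles): joint-space move.
- env.let_go() and env.gripper_close(grasp_force=None): open the fingers fully, or close them until they stop; grasp_force is the grip in N (None keeps the last).
- env.sleep(seconds).
- env.solve_ik(position, orientation): joint angles nearest the present ones, or None.
- env.snapshot(name): name is "side" or "top"; returns the picture (384x512x3 uint8, red, green, blue); there is no depth.
- env.calibration(name): a dict with "fx", "fy", "cx", "cy" (pixels), "R" (3x3) and "t" (3): a world point X has camera coordinates R X + t. Camera axes: x right, y down, z forward; pixel columns grow to the right and rows downward; lengths in m; the calibration is good to about 2 mm. A picture is of the moment at which its call begins. calibration takes no time and is no camera call.
A pose or a line that the arm cannot do raises env.Unreachable and nothing moves.
- env.close_job(): hands the job in; it is judged then, once.
Readings, each from a call of its own:
- env.read_clock(): time.
- env.read_joint_pos(): joint angles.
- env.read_qd(): joint speeds.
- env.read_joint_torque(): joint torques, N m.
- env.read_ee_pos(): TCP position.
- env.read_orientation(): TCP orientation.
- env.read_ft_force(): force on the tool from outside, world axes, zero at the start.
- env.read_ft_torque(): the same for the moment, N m.
- env.read_gripper_width(): finger opening in m.
- env.read_gripper_force(): force on a finger pad.
Only numpy, scipy, OpenCV 4.12 (cv2) and the standard library are available. Lean on these libraries where they do the work, as an engineer would, in place of code of your own. Each camera call takes 0.05 s, during which the arm holds its last target. There are 200 camera calls.

### The job

Finish closing the lid of the plastic pail: along half of its rim the lugs still stand up. Take the wooden pestle from the crock in the upper crate and draw its foot slowly, a few centimetres a second, along the rim from either end of the raised run to the other, pressing the lugs fully down one after another in a single pass without lifting off or pressing hard; touch the pail with nothing but the pestle. Then stand the pestle back in the crock, foot down, and leave the other things as they are.

Things in the scene. Friction and masses are not known exactly. Their poses are not given: they have to be found in the camera images.
- pail: Dark grey plastic pail, off-white lid, round, 172 mm across, full and immovable, standing on the mat, wire bail folded down at its side. Origin: centre of its underside; z up. Its lid's flat top is 120 mm above the origin; the middle of the lid, inside radius 55 mm, is 2 mm higher. At the start one half of the lid's rim lugs, 0 to 5, stand up and the other half, 6 to 11, are down.
- lid (a point): Centre of the lid's top, axes as the pail's. The lid's outer band, radius 62 to 86 mm, is slit into twelve 30-degree lugs, each hinged along its inner edge at radius 62 mm. Lug k is centred k x 30 degrees counter-clockwise (seen from above) from the x axis. A lug that is down is level with this point; a raised one slants up, its edge 9 to 11 mm higher.
- pestle: Beech pestle, 135 mm long, 0.15 kg, standing foot down in the crock. Origin: centre of its foot's underside; z along it to the top. Foot a blunt round dome: flat to radius 8 mm, rising to radius 14 at 1.4 mm, 20 at 4.7 mm, 25 at 11 mm. Round head 54 mm across up to 28 mm high, tapering to a square handle, 26 mm across its flats (faces along x and y), from 62 to 126 mm above the origin.
- crock: Round stoneware utensil crock, open on top, 64 mm high, 84 mm across, walls and bottom 6 mm (mouth 68 mm wide, 58 mm deep inside), 0.6 kg, standing on the floor of the upper crate, at one of two places along the side nearer the pail. Origin: centre of its underside.
- crates: Two stacked light blue plastic crates that do not move, each 440 mm (its x) x 310 mm (its y) x 100 mm high. Origin: centre of the underside of the lower crate; z up. The floor of the upper crate is 105 mm above the origin, the top of its 5 mm walls 200 mm above it.
- jar: Glass jar with a wire clamp lid, shut, 88 mm across, 120 mm high, standing in the upper crate; leave alone. Origin: centre of its underside.
- plate: White ceramic plate, 140 mm across, 18 mm high, in the upper crate; leave alone. Origin: centre of its underside.
- tongs: Steel kitchen tongs, about 200 mm long, 50 mm wide, lying in the upper crate; leave alone. Origin: near the middle, on its underside; x runs along it towards the tips.
- lug0 (a joint): Lug 0 of the pail's lid, at 0 degrees from the pail's x axis: 0 = fully down, grows as it stands up (rad; raised lugs start at 0.40 to 0.48). Stiff hinge: it takes 1.5 to 3 N to press down and stays where it is left.
- lug1 (a joint): Lug 1 of the pail's lid, at 30 degrees from the pail's x axis: 0 = fully down, grows as it stands up (rad; raised lugs start at 0.40 to 0.48). Same stiff hinge.
- lug2 (a joint): Lug 2 of the pail's lid, at 60 degrees from the pail's x axis: 0 = fully down, grows as it stands up (rad; raised lugs start at 0.40 to 0.48). Same stiff hinge.
- lug3 (a joint): Lug 3 of the pail's lid, at 90 degrees from the pail's x axis: 0 = fully down, grows as it stands up (rad; raised lugs start at 0.40 to 0.48). Same stiff hinge.
- lug4 (a joint): Lug 4 of the pail's lid, at 120 degrees from the pail's x axis: 0 = fully down, grows as it stands up (rad; raised lugs start at 0.40 to 0.48). Same stiff hinge.
- lug5 (a joint): Lug 5 of the pail's lid, at 150 degrees from the pail's x axis: 0 = fully down, grows as it stands up (rad; raised lugs start at 0.40 to 0.48). Same stiff hinge.
- lug6 (a joint): Lug 6 of the pail's lid, at 180 degrees from the pail's x axis: 0 = fully down, grows as it stands up (rad; raised lugs start at 0.40 to 0.48). Same stiff hinge.
- lug7 (a joint): Lug 7 of the pail's lid, at 210 degrees from the pail's x axis: 0 = fully down, grows as it stands up (rad; raised lugs start at 0.40 to 0.48). Same stiff hinge.
- lug8 (a joint): Lug 8 of the pail's lid, at 240 degrees from the pail's x axis: 0 = fully down, grows as it stands up (rad; raised lugs start at 0.40 to 0.48). Same stiff hinge.
- lug9 (a joint): Lug 9 of the pail's lid, at 270 degrees from the pail's x axis: 0 = fully down, grows as it stands up (rad; raised lugs start at 0.40 to 0.48). Same stiff hinge.
- lug10 (a joint): Lug 10 of the pail's lid, at 300 degrees from the pail's x axis: 0 = fully down, grows as it stands up (rad; raised lugs start at 0.40 to 0.48). Same stiff hinge.
- lug11 (a joint): Lug 11 of the pail's lid, at 330 degrees from the pail's x axis: 0 = fully down, grows as it stands up (rad; raised lugs start at 0.40 to 0.48). Same stiff hinge.
There are look-alikes about, which are no part of the job. There is more than one size of the pestle; the one meant has the size given above.

How it is judged:
On the way, in this order (a step that is already met when the one before it is completed fails the run):
1. the pestle is lifted out of the crock, its foot clear above the crate's walls (height (world z) of pestle above 0.195 m), for 0.1 s.
2. the pestle's foot is on the rim and the lug at one end of the raised run is down while the one at the other end still stands (z of pestle in the frame of pail below 0.145 m and horizontal distance between pestle and pail below 0.105 m and ((value of joint lug0 below 0.1 rad and value of joint lug5 above 0.15 rad) or (value of joint lug5 below 0.1 rad and value of joint lug0 above 0.15 rad))), for 0.05 s.
3. all twelve lugs are down and the pestle's foot is still at the rim (z of pestle in the frame of pail below 0.145 m and horizontal distance between pestle and pail below 0.105 m and value of joint each of lug0, lug1, lug2, lug3, lug4, lug5, lug6, lug7, lug8, lug9, lug10, lug11 below 0.1 rad), for 0.05 s.
At the end, for the whole second after the job is handed in: All twelve lugs are down (each below 0.10 rad, that is within 2.5 mm of level at its edge), and the pestle, released and at rest, stands foot down on the bottom of the crock (foot within 22 mm of the crock's axis and within 20 mm of its underside, leaning less than 0.35 rad), the crock upright (value of joint each of lug0, lug1, lug2, lug3, lug4, lug5, lug6, lug7, lug8, lug9, lug10, lug11 below 0.1 rad and horizontal distance between pestle and crock below 0.022 m and z of pestle in the frame of crock between -0.005 and 0.02 m and angle between pestle's own z axis and vertical below 0.35 rad and linear speed of pestle below 0.02 m/s and angular speed of pestle below 0.15 rad/s and angle between crock's own z axis and vertical below 0.1 rad); the robot touches nothing.
It fails at once if the pestle moves faster than 0.15 m/s while touching the lid, or presses on it with more than 40 N ((contact force between pestle and pail above 0.5 N and linear speed of pestle above 0.15 m/s) or contact force between pestle and pail above 40 N).
It fails at once if the pass is broken: the foot is lifted more than 30 mm off the rim's top while part of the run is down and part is not (value of joint any of lug0, lug1, lug2, lug3, lug4, lug5 below 0.1 rad and value of joint any of lug0, lug1, lug2, lug3, lug4, lug5 above 0.15 rad and z of pestle in the frame of pail above 0.15 m).
It fails at once if lugs are skipped: a lug inside the run is down while lugs on both sides of it still stand ((value of joint lug1 below 0.1 rad and value of joint lug0 above 0.15 rad and value of joint any of lug2, lug3, lug4, lug5 above 0.15 rad) or (value of joint lug2 below 0.1 rad and value of joint any of lug0, lug1 above 0.15 rad and value of joint any of lug3, lug4, lug5 above 0.15 rad) or (value of joint lug3 below 0.1 rad and value of joint any of lug0, lug1, lug2 above 0.15 rad and value of joint any of lug4, lug5 above 0.15 rad) or (value of joint lug4 below 0.1 rad and value of joint any of lug0, lug1, lug2, lug3 above 0.15 rad and value of joint lug5 above 0.15 rad)).
It fails at once if the hand or arm touches the pail or its lid (contact force between any of the fingers, the arm and pail above 1 N).
It fails at once if the jar, plate, tongs or crock is shifted (jar, plate and tongs by 30 mm, crock by 40 mm) or the jar tipped (distance of any of jar, plate, tongs from where it was at the start of the episode above 0.03 m or distance of crock from where it was at the start of the episode above 0.04 m or angle between jar's own z axis and vertical above 0.3 rad).
It also fails if it takes over 72 s, if anything falls off the work surface, if the arm or the gripper's body presses on something with over 40 N, if the wrist force passes 120 N, or if a joint passes its speed limit or range.

## Working session

There is one attempt and no reset: what is moved stays moved. The work goes in short steps, each a Python script; the robot and the scene stay as the last script left them, time stands still between calls to the robot, and variables do not carry over. Pictures are saved under pics/ and viewed, at most 10 in all, crops included, and the job is handed in when it is done.

```bash
mkdir -p pics; ls
python3 - <<'E'
from workcell import env
import cv2
for n in("side","top"):
    im=env.snapshot(n); cv2.imwrite(f"pics/{n}0.png",cv2.resize(im[...,::-1],(800,600),interpolation=cv2.INTER_CUBIC))
    cv2.imwrite(f"pics/raw_{n}0.png",im[...,::-1])
    print(n,env.calibration(n))
print(env.read_orientation(),env.read_ee_pos(),env.read_clock(),env.hold_point_z)
E
```

```text
pics
side {'fx': 389.9991430807397, 'fy': 389.9991430807397, 'cx': 251.90213467241023, 'cy': 195.68650474558908, 'R': array([[ 0.89724153, -0.44153046,  0.00291548],
       [-0.30997454, -0.63457935, -0.70797234],
       [ 0.31444145,  0.63431846, -0.70623414]]), 't': array([-0.34014308,  0.22535358,  0.89150141])}
top {'fx': 379.25052851471736, 'fy': 379.25052851471736, 'cx': 259.663692355809, 'cy': 200.523765807579, 'R': array([[ 0.00971726, -0.99983127,  0.0155885 ],
       [-0.99634972, -0.01100326, -0.08465325],
       [ 0.08481049, -0.014709  , -0.99628853]]), 't': array([0.05221872, 0.42241526, 1.1010148 ])}
[-3.13993454e+00  1.04668569e-04  2.91178446e+00] [0.15365229 0.65672299 0.23042251] 0.1 0.0187
```

View pics/top0.png

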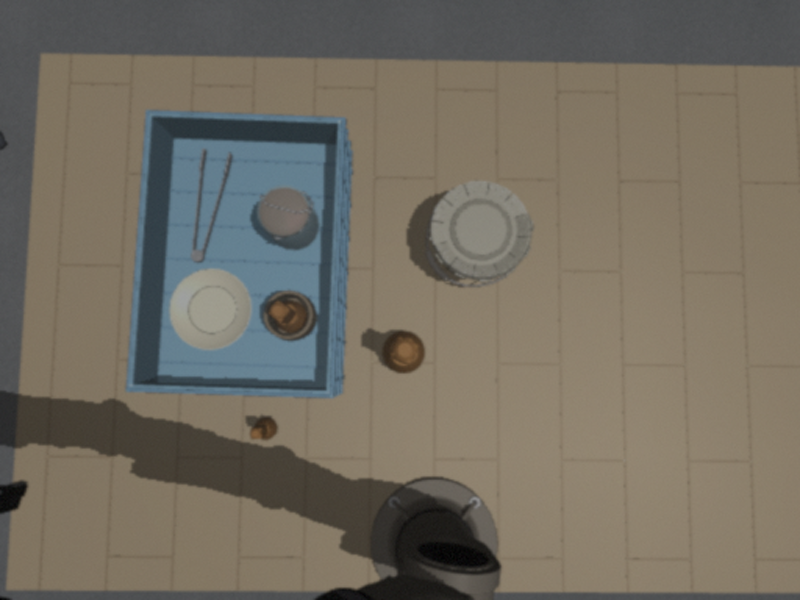

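View pics/side0.png

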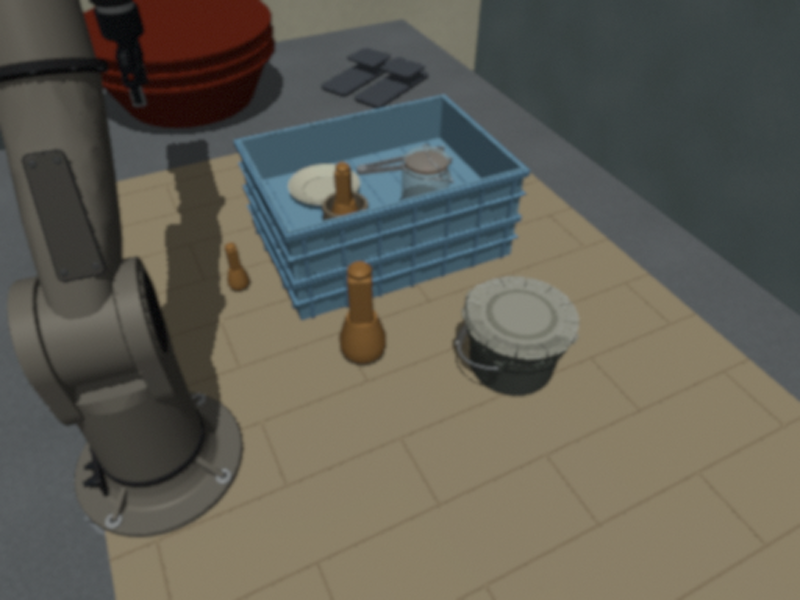

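Candidates for the pestle (800-px top view): one in the crock (287,315), a larger one on the mat (403,351) and a tiny one (263,428). The one in the crock fits the description. The pail is at (482,230). I'll take close crops of the crock and the pail.

```bash
cat > h.py <<'E'
import numpy as np, cv2
from workcell import env
C={n:env.calibration(n) for n in("side","top")}
def px2w(n,u,v,z):
    c=C[n];d=c["R"].T@np.array([(u-c["cx"])/c["fx"],(v-c["cy"])/c["fy"],1]);o=-c["R"].T@c["t"]
    return o+d*(z-o[2])/d[2]
def w2px(n,X):
    c=C[n];p=c["R"]@np.asarray(X,float)+c["t"];return np.array([c["fx"]*p[0]/p[2]+c["cx"],c["fy"]*p[1]/p[2]+c["cy"]])
E
python3 - <<'E'
from h import *
t=cv2.imread("pics/raw_top0.png");s=cv2.imread("pics/raw_side0.png")
def crop(im,x,y,w,h): return cv2.resize(im[y:y+h,x:x+w],(400,300),interpolation=cv2.INTER_CUBIC)
o=np.vstack([np.hstack([crop(t,150,170,80,60),crop(s,190,95,80,60)]),np.hstack([crop(t,260,105,100,75),crop(s,280,170,100,75)])])
cv2.imwrite("pics/crop1.png",np.clip(o*1.5,0,255).astype(np.uint8))
f=.64
for n,u,v,z in[("pail lid",482,230,.12),("crock rim",288,315,.169),("crate TL",148,113,.2),("crate TR",346,119,.2),("crate BL",130,389,.2),("crate BR",338,396,.2),("jar",285,211,.225),("big",403,345,.1)]: print(n,px2w("top",u*f,v*f,z).round(3))
for n,u,v,z in[("pail lid",521,313,.122),("crock rim",345,206,.169),("pestle top",342,166,.246)]: print(n,px2w("side",u*f,v*f,z).round(3))
E
```

```text
pail lid [ 0.56  -0.073  0.12 ]
crock rim [0.404 0.25  0.169]
crate TL [0.726 0.478 0.2  ]
crate TR [0.721 0.159 0.2  ]
crate BL [0.284 0.486 0.2  ]
crate BR [0.276 0.164 0.2  ]
jar [0.562 0.249 0.225]
big [0.359 0.062 0.1  ]
pail lid [ 0.561 -0.073  0.122]
crock rim [0.404 0.241 0.169]
pestle top [0.404 0.245 0.246]
```

View pics/crop1.png

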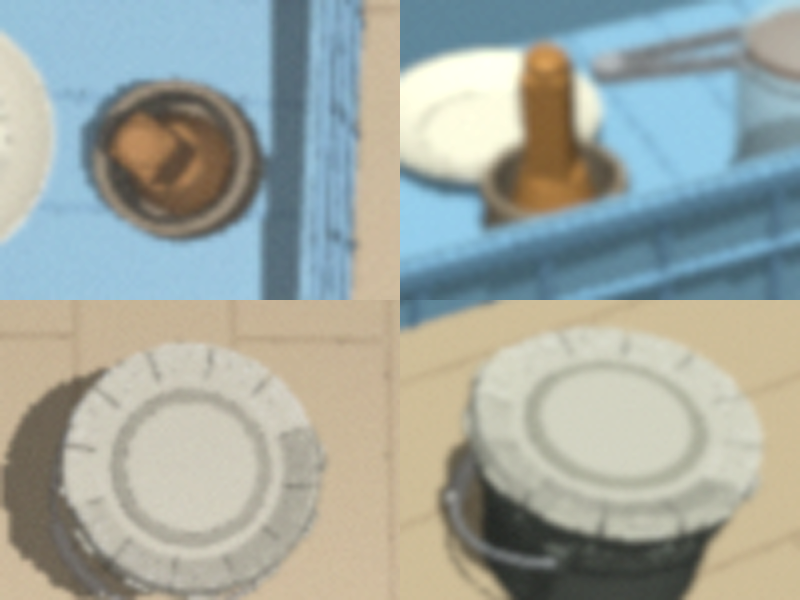

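Run:
```python
from h import *
raw={n:cv2.imread(f"pics/raw_{n}0.png") for n in("side","top")}
c=np.array([.5605,-.073]);A=np.radians(np.arange(0,360,.45));Rr=np.arange(.045,.100,.0004)
rows=[]
for n in("top","side"):
    m=np.zeros((len(Rr),len(A),2),np.float32)
    for i,r in enumerate(Rr):
        for j,a in enumerate(A): m[i,j]=w2px(n,[c[0]+r*np.cos(a),c[1]+r*np.sin(a),.12])
    p=cv2.remap(raw[n],m[...,0],m[...,1],cv2.INTER_CUBIC);rows.append(np.clip(p*1.6,0,255).astype(np.uint8)[::-1])
    g=cv2.cvtColor(p,cv2.COLOR_BGR2GRAY).astype(float)
    print(n,[int(g[(Rr>.065)&(Rr<.08)][:,k*22:(k+1)*22].mean()) for k in range(36)])
def crop(im,x,y,w,h): return cv2.resize(im[y:y+h,x:x+w],(400,300),interpolation=cv2.INTER_CUBIC)
cr=np.hstack([crop(raw["top"],165,182,40,30),crop(raw["side"],204,98,40,30)])
cr=np.clip(cr*1.5,0,255).astype(np.uint8)
cv2.imwrite("pics/polar.png",np.vstack(rows+[cr]));print(len(Rr),w2px("top",[.5605,-.073,.12]))
```

```text
top [133, 132, 126, 133, 132, 128, 133, 131, 130, 135, 131, 124, 127, 121, 120, 121, 118, 117, 118, 117, 111, 114, 114, 110, 112, 113, 109, 112, 112, 119, 135, 134, 127, 134, 133, 126]
side [139, 137, 135, 140, 137, 135, 140, 136, 136, 139, 139, 140, 139, 136, 131, 132, 124, 120, 121, 118, 115, 120, 120, 114, 119, 119, 112, 116, 115, 120, 137, 138, 134, 139, 138, 135]
138 [308.45611832 146.99273749]
```

View pics/polar.png

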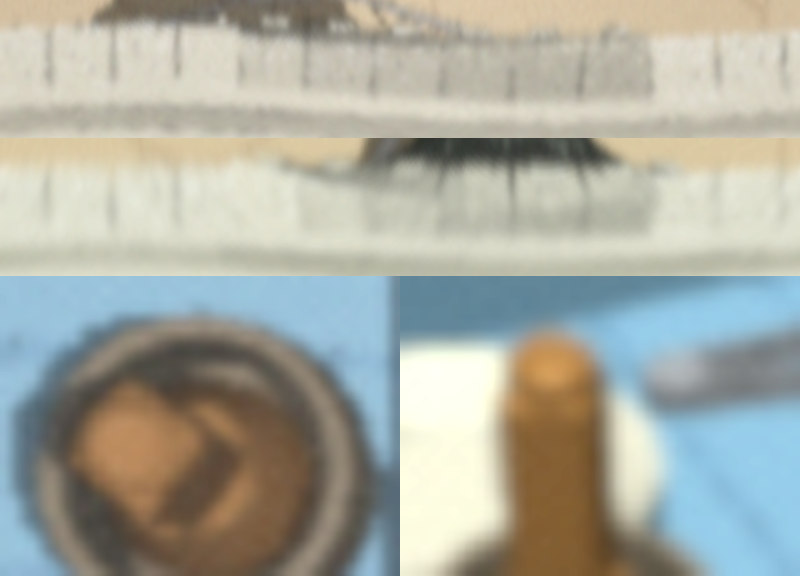

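Run:
```python
from h import *
from scipy.optimize import least_squares
z=.246
for z in(.236,.241,.246,.251): print(z,px2w("top",179.2,199.6,z).round(4),px2w("side",219,107.2,z).round(4))
# handle axis in side view at raw (204+15.8, 98+25)
print("handle low side",px2w("side",219.6,123,.185).round(4))
raw={n:cv2.imread(f"pics/raw_{n}0.png") for n in("side","top")}
c=np.array([.5605,-.073]);Rr=np.arange(.045,.100,.0004)
for n in("top","side"):
    out=[]
    for a in np.radians(np.arange(0,360,15)):
        if n=="top" : sel=True
        acc=[]
        for da in np.radians([-4,-2,0,2,4]):
            m=np.array([w2px(n,[c[0]+r*np.cos(a+da),c[1]+r*np.sin(a+da),.12]) for r in Rr],np.float32)[None]
            acc.append(cv2.remap(raw[n],m[...,0],m[...,1],cv2.INTER_CUBIC)[0].astype(float))
        p=np.mean(acc,0);g=p.mean(1);s=p[:,2]-p[:,0]  # saturation-ish
        i=(Rr<.066);gr=Rr[i][g[i].argmin()]
        o=Rr>.078;ed=Rr[o][np.abs(np.gradient(cv2.GaussianBlur(s[None],(0,0),3)[0]+0*g))[o].argmax()]
        out.append((round(gr*1e3,1),round(ed*1e3,1)))
    print(n,out)
print({n:(-C[n]["R"].T@C[n]["t"]).round(3) for n in C})
```

```text
0.236 [0.4033 0.25   0.236 ] [0.4085 0.2553 0.236 ]
0.241 [0.4029 0.2491 0.241 ] [0.4057 0.2478 0.241 ]
0.246 [0.4025 0.2481 0.246 ] [0.4028 0.2403 0.246 ]
0.251 [0.4021 0.2471 0.251 ] [0.4    0.2329 0.251 ]
handle low side [0.4085 0.2585 0.185 ]
top [(np.float64(50.6), np.float64(87.8)), (np.float64(53.4), np.float64(89.4)), (np.float64(54.2), np.float64(89.8)), (np.float64(52.6), np.float64(93.0)), (np.float64(55.0), np.float64(92.2)), (np.float64(54.6), np.float64(93.8)), (np.float64(54.6), np.float64(97.4)), (np.float64(53.8), np.float64(91.4)), (np.float64(53.8), np.float64(97.8)), (np.float64(52.2), np.float64(91.4)), (np.float64(50.6), np.float64(93.4)), (np.float64(50.2), np.float64(88.6)), (np.float64(45.0), np.float64(97.8)), (np.float64(65.8), np.float64(93.8)), (np.float64(45.8), np.float64(89.8)), (np.float64(65.0), np.float64(85.8)), (np.float64(65.4), np.float64(87.4)), (np.float64(65.0), np.float64(85.8)), (np.float64(64.6), np.float64(87.8)), (np.float64(65.8), np.float64(87.0)), (np.float64(48.6), np.float64(85.0)), (np.float64(48.2), np.float64(86.2)), (np.float64(
[... 360 characters left out ...]
oat64(90.2)), (np.float64(50.6), np.float64(92.2)), (np.float64(50.6), np.float64(89.0)), (np.float64(49.8), np.float64(91.4)), (np.float64(49.8), np.float64(91.4)), (np.float64(48.6), np.float64(95.8)), (np.float64(47.0), np.float64(91.8)), (np.float64(46.6), np.float64(90.2)), (np.float64(65.8), np.float64(89.4)), (np.float64(65.8), np.float64(87.8)), (np.float64(65.8), np.float64(90.2)), (np.float64(65.8), np.float64(96.6)), (np.float64(65.8), np.float64(89.8)), (np.float64(48.2), np.float64(90.2)), (np.float64(49.0), np.float64(86.6)), (np.float64(50.6), np.float64(87.0)), (np.float64(50.6), np.float64(87.4))]
{'side': array([ 0.095, -0.573,  0.79 ]), 'top': array([0.327, 0.073, 1.132])}
```

Three pestles are visible; the crock one is upright, with its top near (0.403, 0.247) and its handle turned about 55° mod 90. The pail centre is about (0.562, -0.0705). The raised lugs run from 110.5° to 290.5°, so pail yaw is about 125.5°. Next I'll check reach and take the pestle.

```bash
cat >> h.py <<'E'
PC=np.array([.562,-.0705]); YAW=np.radians(145); PO=[np.pi,0,YAW]
def rim(deg,r=.075): a=np.radians(deg); return PC+r*np.array([np.cos(a),np.sin(a)])
def snap(name,wins,f=1.5):
    o=[]
    for n,x,y,w,h in wins:
        im=env.snapshot(n)[...,::-1]; o.append(cv2.resize(im[y:y+h,x:x+w],(400,300),interpolation=cv2.INTER_CUBIC))
    cv2.imwrite(f"pics/{name}.png",np.clip(np.hstack(o)*f,0,255).astype(np.uint8))
E
python3 - <<'E'
from h import *
print(env.solve_ik([.403,.247,.187],PO))
for d in(118,180,240,283): print(d,env.solve_ik([*rim(d),.196],PO))
e=env.read_ee_pos(); env.move_straight([e[0],e[1],.33],speed=.3)
env.move_to([.403,.247,.33],PO)
print(env.read_ee_pos(),env.read_clock())
env.move_straight([.403,.247,.28],speed=.15)
snap("hover",[("side",180,60,100,75),("top",140,160,100,75)])
E
```

```text
[-0.95337303  0.19804433  0.30891605  2.08823981 -0.07860958  0.8659833
  0.3607939 ]
118 [-0.67890056  0.32439296  0.70050532  1.98058484 -0.26001569  0.9258725
  1.11385245]
180 [-0.68720834  0.2828236   0.84551142  2.06124807 -0.26819853  0.90763795
  1.26566168]
240 [-0.57106055  0.41611524  0.91682806  1.95494398 -0.40139568  0.96335956
  1.49986021]
283 [-0.53401184  0.53956382  0.94054887  1.829226   -0.50429586  1.03330372
  1.5674333 ]
[0.40262447 0.24855227 0.32996423] 2.325
```

View pics/hover.png

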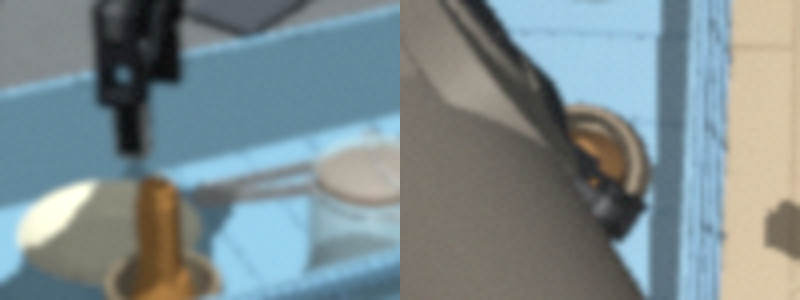

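Run:
```python
from h import *
e=env.read_ee_pos(); y=np.array([np.sin(YAW),-np.cos(YAW),0]);x=np.array([np.cos(YAW),np.sin(YAW),0])
print(e, env.read_orientation())
for s in(-1,1): print([((w2px("side",e+[0,0,.013]+s*.05*y+k*.011*x)-[180,60])*4).round() for k in(-1,1)])
print("expected pestle top",(w2px("side",[.403,.247,.246])-[180,60])*4)
```

```text
[0.40358928 0.24772587 0.28108621] [3.13982723e+00 4.68329107e-04 2.53118045e+00]
[array([148., 159.]), array([112., 156.])]
[array([182.,  77.]), array([148.,  75.])]
expected pestle top [152.20941806 183.63415988]
```

The near fingertip is at (130,155), where it should be, and the pestle top is at (157,183) against (152,184) predicted. The alignment is within 2–3 mm, so I'll grasp and lift.

Run:
```python
from h import *
env.move_straight([.4045,.247,.187],speed=.1)
print(env.read_ft_force(),env.read_ee_pos())
env.gripper_close(60); w=env.read_gripper_width(); print(w,env.read_gripper_force(),env.read_ft_force())
if .02<w<.034:
    env.move_straight([.4045,.247,.32],speed=.1); env.sleep(.2)
print(env.read_gripper_width(),env.read_ft_force(),env.read_ee_pos(),env.read_clock())
snap("lift",[("side",180,60,80,60),("top",140,160,100,75)])
```

```text
[0.16732011 0.52764904 0.24364019] [0.40490981 0.24726345 0.187562  ]
0.025060525973369392 61.827553510665894 [0.27569004 0.45428474 1.36051711]
0.025389968137557232 [ 0.19309029 -0.20048483 -1.68685099] [0.40435454 0.24689169 0.31962453] 6.25
```

View pics/lift.png

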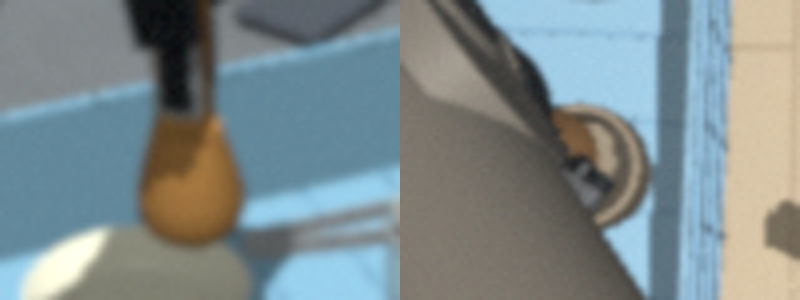

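Run:
```python
from h import *
e=env.read_ee_pos();x=np.array([np.cos(YAW),np.sin(YAW),0])
for d in(-.005,0,.005):
    P=e+d*x; f=lambda z:((w2px("side",[P[0],P[1],z])-[180,60])*5).round(1)
    # sphere-ish head: silhouette bottom of the profile
    prof=[(.008,0),(.014,.0014),(.020,.0047),(.025,.011),(.027,.019),(.027,.028)]
    pts=np.array([(w2px("side",[P[0]+r*np.cos(a),P[1]+r*np.sin(a),e[2]-.076+h])-[180,60])*5 for r,h in prof for a in np.arange(0,6.28,.2)])
    print(d,pts.min(0).round(1),pts.max(0).round(1))
```

```text
-0.005 [146.  157.6] [253.8 246.9]
0 [136.3 156.8] [244.1 246. ]
0.005 [126.6 156. ] [234.5 245.2]
```

The head's silhouette (138–244, bottom 243) matches a pestle held centred with its foot 76 mm below the TCP. I'll do the guarded touch-down on lug 0 and then the pass.

Run:
```python
from h import *
s=rim(114)
env.move_straight([*s,.32],speed=.2)
env.move_straight([*s,.222],speed=.12); env.sleep(.2)
b=env.read_ft_force(); print("bias",b.round(2),env.read_clock())
z=.215; log=[]
while z>.1915:
    env.move_straight([*s,z],speed=.03); f=(env.read_ft_force()-b)[2]; log.append((round(z,4),round(f,1)))
    if f>7: break
    z-=.001 if z>.2 else .0005
print(log,env.read_ee_pos().round(4),env.read_clock())
np.save("st.npy",[z,*b])
```

```text
bias [-0.4  -0.1  -2.34] 9.0667
[(0.215, np.float64(0.0)), (0.214, np.float64(0.6)), (0.213, np.float64(0.1)), (0.212, np.float64(0.7)), (0.211, np.float64(0.2)), (0.21, np.float64(0.3)), (0.209, np.float64(1.2)), (0.208, np.float64(0.3)), (0.207, np.float64(0.9)), (0.206, np.float64(0.8)), (0.205, np.float64(0.5)), (0.204, np.float64(2.4)), (0.203, np.float64(2.6)), (0.202, np.float64(1.4)), (0.201, np.float64(2.2)), (0.2, np.float64(1.6)), (0.1995, np.float64(2.2)), (0.199, np.float64(2.2)), (0.1985, np.float64(2.6)), (0.198, np.float64(1.7)), (0.1975, np.float64(2.0)), (0.197, np.float64(2.1)), (0.1965, np.float64(2.4)), (0.196, np.float64(6.4)), (0.1955, np.float64(10.0))] [ 0.5316 -0.002   0.1961] 15.45
```

Contact came at TCP z 0.196, exactly where the model puts the level rim. Now the pass.

Run:
```python
from h import *
st=np.load("st.npy"); z=st[0]; b=st[1:]; log=[]
for d in range(118,289,4):
    env.move_straight([*rim(d),z],speed=.03); F=env.read_ft_force()-b; f=F[2]
    log.append((d,round(z*1e3,1),round(f,1),round(float(np.hypot(F[0],F[1])),1)))
    z+=np.clip((f-9)*.00006,-.0004,.0006); z=np.clip(z,.1925,.1985)
    if np.linalg.norm(F)>28: print("HIGH");break
print(*log,env.read_ee_pos().round(4),env.read_gripper_width(),env.read_clock())
np.save("st.npy",[z,*b])
snap("pass",[("top",260,105,100,75),("side",280,150,100,75)])
```

```text
(118, np.float64(195.5), np.float64(8.6), 1.0) (122, np.float64(195.5), np.float64(8.9), 2.7) (126, np.float64(195.5), np.float64(9.1), 3.0) (130, np.float64(195.5), np.float64(10.0), 3.4) (134, np.float64(195.5), np.float64(9.5), 2.2) (138, np.float64(195.6), np.float64(9.2), 3.2) (142, np.float64(195.6), np.float64(9.6), 3.0) (146, np.float64(195.6), np.float64(9.7), 2.5) (150, np.float64(195.7), np.float64(9.4), 2.6) (154, np.float64(195.7), np.float64(10.2), 1.7) (158, np.float64(195.8), np.float64(8.0), 5.6) (162, np.float64(195.7), np.float64(9.8), 5.1) (166, np.float64(195.7), np.float64(9.9), 3.8) (170, np.float64(195.8), np.float64(10.5), 1.5) (174, np.float64(195.9), np.float64(10.3), 3.1) (178, np.float64(196.0), np.float64(9.6), 2.6) (182, np.float64(196.0), np.float64(8.3), 1.7) (186, np.float64(196.0), np.float64(11.1), 2.1) (190, np.float64(196.1), np.float64(10.4), 6.3) (194, np.float64(196.2), np.float64(9.9), 4.1) (198, np.float64(196.2), np.float64(9.0), 2.6) (202, np.float64(196.2), np.float64(8.7), 2.0) (206, np.float64(196.2), np.float64(10.4), 2.8) (210, np.flo
[... 284 characters left out ...]
at64(196.2), np.float64(1.4), 1.4) (238, np.float64(195.8), np.float64(6.1), 1.8) (242, np.float64(195.6), np.float64(7.8), 1.9) (246, np.float64(195.6), np.float64(7.6), 0.8) (250, np.float64(195.5), np.float64(8.3), 2.1) (254, np.float64(195.4), np.float64(10.8), 5.2) (258, np.float64(195.6), np.float64(9.5), 6.0) (262, np.float64(195.6), np.float64(4.2), 0.1) (266, np.float64(195.3), np.float64(5.2), 1.0) (270, np.float64(195.1), np.float64(7.7), 1.5) (274, np.float64(195.0), np.float64(7.3), 1.1) (278, np.float64(194.9), np.float64(8.2), 2.4) (282, np.float64(194.8), np.float64(8.3), 2.3) (286, np.float64(194.8), np.float64(7.6), 1.9) [ 0.5827 -0.1433  0.1951] 0.025306092291177647 29.425
```

View pics/pass.png

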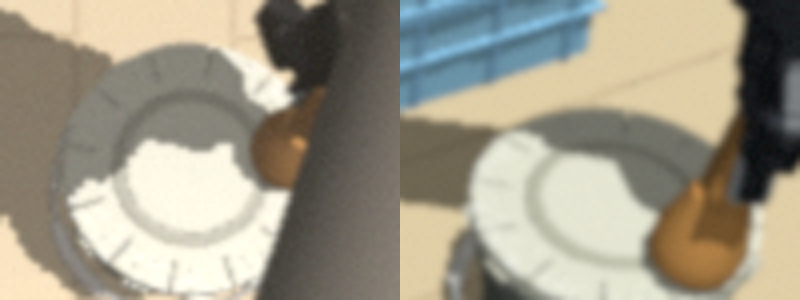

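The lugs along the bottom of the view look level. In the side crop the pestle leans, with the head at (700,245) and the handle at (735,150), so it has turned between the pads. I'll measure where the foot is.

Run:
```python
from h import *
e=env.read_ee_pos()
# head: side crop silhouette centre ~ (701,243)-> raw ; top crop left edge x=250, rows 85..188
h=px2w("side",280+(701-400)/4,150+243/4,.140); print("side head",h.round(4))
for z in(.135,.145): print("top left edge",px2w("top",260+250/4,105+138/4,z).round(4))
x=np.array([np.cos(YAW),np.sin(YAW)])
print("tool-x offset of head",(h[:2]-e[:2])@x,"perp",(h[:2]-e[:2])@[x[1],-x[0]])
d=h[:2]-PC; print("head polar",np.degrees(np.arctan2(d[1],d[0]))%360,np.hypot(*d),env.read_ft_torque())
```

```text
side head [ 0.574  -0.1355  0.14  ]
top left edge [ 0.578  -0.1086  0.135 ]
top left edge [ 0.5754 -0.1068  0.145 ]
tool-x offset of head 0.011669701363025971 perp 0.0014263028032838933
head polar 280.4777772665297 0.06606073080580953 [-0.15605197  0.73730328  0.02882892]
```

The foot lags about 12 mm along tool x (roughly 9° of lean), so lug 5 was pressed close to its hinge. Without lifting, I'll slide out to a larger radius and sweep back over lug 5, which also straightens the pestle.

Run:
```python
from h import *
st=np.load("st.npy"); z=st[0]; b=st[1:]; log=[]
x=np.array([np.cos(YAW),np.sin(YAW)])
p0=env.read_ee_pos()[:2]; p1=rim(287,.080)-.011*x
pts=[p0+(p1-p0)*k/5 for k in range(1,6)]+[rim(d,.080)-.011*x*(d-266)/21 for d in np.arange(284,264,-3)]
for p in pts:
    env.move_straight([*p,z],speed=.03); F=env.read_ft_force()-b; f=F[2]
    log.append((round(z*1e3,1),round(f,1),round(float(np.hypot(F[0],F[1])),1)))
    z+=np.clip((f-8)*.00008,-.0004,.0008); z=np.clip(z,.193,.199)
    if np.linalg.norm(F)>28: print("HIGH");break
print(*log,env.read_ee_pos().round(4),env.read_clock())
np.save("st.npy",[z,*b])
snap("pass2",[("top",260,105,100,75),("side",280,150,100,75)])
e=env.read_ee_pos(); env.move_straight([e[0],e[1],e[2]+.02],speed=.05)
env.move_straight([e[0]-.03,e[1]+.08,e[2]+.02],speed=.15)
snap("pass3",[("top",260,105,100,75),("side",280,150,100,75)])
a,c=cv2.imread("pics/pass2.png"),cv2.imread("pics/pass3.png"); cv2.imwrite("pics/p23.png",np.vstack([a,c]))
print(env.read_clock())
```

```text
(np.float64(194.7), np.float64(9.6), 2.2) (np.float64(194.8), np.float64(7.8), 1.3) (np.float64(194.8), np.float64(8.5), 2.2) (np.float64(194.9), np.float64(7.9), 2.3) (np.float64(194.9), np.float64(8.8), 2.6) (np.float64(194.9), np.float64(5.3), 1.3) (np.float64(194.7), np.float64(7.8), 3.1) (np.float64(194.7), np.float64(8.7), 2.7) (np.float64(194.8), np.float64(9.1), 3.3) (np.float64(194.8), np.float64(9.0), 1.6) (np.float64(194.9), np.float64(8.0), 2.2) (np.float64(194.9), np.float64(9.0), 1.5) [ 0.5553 -0.1504  0.195 ] 33.125
34.5917
```

View pics/p23.png

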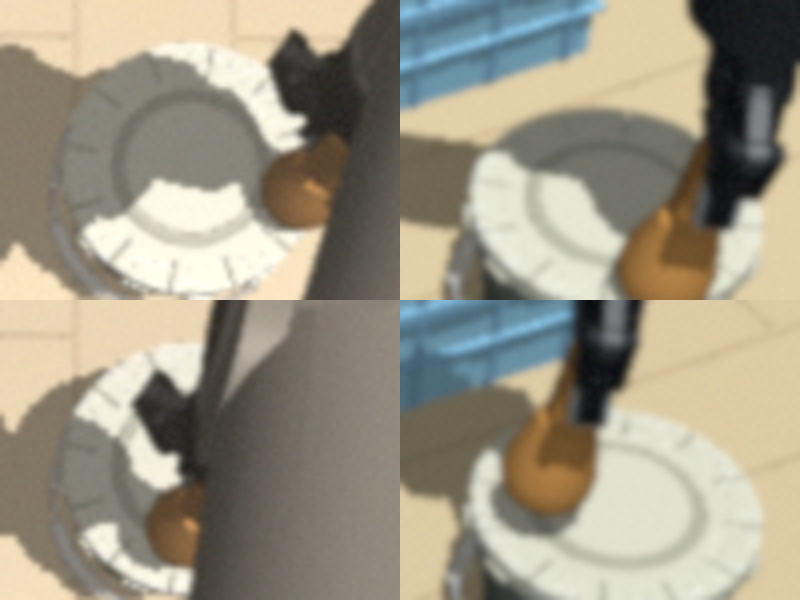

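All of the near rim looks level and evenly bright now. Before lifting away I'll do a numeric check on the lug brightness.

Run:
```python
from h import *
im=env.snapshot("side")[...,::-1].copy(); old=cv2.imread("pics/raw_side0.png")
for nm,I in(("old",old),("new",im)):
    o=[]
    for k in range(12):
        v=[I[tuple(np.round(w2px("side",[*rim(125.5+30*k+da,r),.12])[::-1]).astype(int))].astype(int) for da in np.arange(-10,11,2) for r in(.070,.074,.078)]
        v=np.array(v); o.append((int(np.median(v.mean(1))),int(np.median(v[:,2]-v[:,0]))))
    print(nm,o)
print(env.read_ee_pos())
```

```text
old [(137, 11), (130, 11), (120, 10), (116, 10), (112, 10), (110, 9), (135, 11), (136, 10), (137, 10), (137, 10), (137, 10), (137, 10)]
new [(97, 17), (114, 9), (147, 11), (147, 11), (147, 11), (147, 11), (145, 11), (146, 11), (146, 11), (147, 11), (44, 4), (65, 54)]
[ 0.52555576 -0.07169646  0.21508572]
```

Lugs 2–5 now match the lugs that were already down (147 against 145–147), and lugs 0–1 were pressed upright with 9 N. Next I'll lift, go back over the crock and measure the lean from the side.

```bash
cat >> h.py <<'E'
def head():
    im=env.snapshot("side")[60:135,170:280].astype(int); cv2.imwrite("pics/tmp.png",im[...,::-1])
    m=((im[...,0]-im[...,2])>45).astype(np.uint8)
    n,l,s,c=cv2.connectedComponentsWithStats(m); k=1+s[1:,4].argmax(); mm=l==k
    ys=np.where(mm.any(1))[0]; rows=[(60+y,170+np.where(mm[y])[0].min(),170+np.where(mm[y])[0].max()) for y in ys]
    w=np.array([r[2]-r[1] for r in rows]); j=w.argmax()
    return rows[j],rows[-1][0],rows
E
python3 - <<'E'
from h import *
e=env.read_ee_pos()
env.move_straight([e[0],e[1],.33],speed=.15)
env.move_straight([.4045,.247,.33],speed=.2); env.sleep(.3)
r,b,rows=head(); print("widest row",r,"bottom",b, "mid",(r[1]+r[2])/2)
e=env.read_ee_pos(); x=np.array([np.cos(YAW),np.sin(YAW),0])
for th in(0,.1,.2,.3,.4):
    g=e+[0,0,.019]; ax=np.array([*(np.sin(th)*x[:2]),-np.cos(th)])  # grasp -> foot
    P=w2px("side",g+ax*(.095-.022)); print(th,P.round(1),"foot",w2px("side",g+ax*.095).round(1))
print(env.read_clock())
snap("back",[("side",170,60,100,75)]); a=cv2.imread("pics/back.png"); cv2.imwrite("pics/back.png",cv2.resize(a,(640,480)))
E
```

```text
widest row (np.int64(90), np.int64(204), np.int64(220)) bottom 102 mid 212.0
0 [218.   95.4] foot [218.5 103.1]
0.1 [215.1  95. ] foot [214.8 102.6]
0.2 [212.3  94.4] foot [211.2 101.8]
0.3 [209.5  93.5] foot [207.6 100.7]
0.4 [206.7  92.4] foot [204.1  99.3]
37.7667[ WARN:0@5.014] global loadsave.cpp:1063 imwrite_ Unsupported depth image for selected encoder is fallbacked to CV_8U.
```

View pics/back.png

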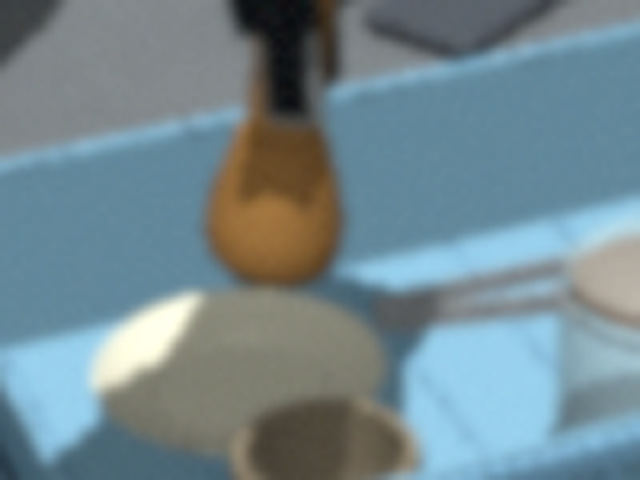

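The head centre is at x≈213 px and the upright prediction is 218, so the lean is about 0.19 rad about tool y. The crock is unmoved with an empty mouth. I'll tilt the hand to straighten the pestle and check again.

```bash
cat >> h.py <<'E'
from scipy.spatial.transform import Rotation as Ro
R0=Ro.from_euler("xyz",[np.pi,0,YAW]); X=np.array([np.cos(YAW),np.sin(YAW),0])
def pose(g,th):
    zt=np.array([*(-np.sin(th)*X[:2]),-np.cos(th)]); n=np.cross([0,0,-1],zt); n/=np.linalg.norm(n)
    R=Ro.from_rotvec(n*th)*R0
    return np.asarray(g)+.019*R.as_matrix()[:,2], R.as_euler("xyz")
E
python3 - <<'E'
from h import *
th=.19; p,o=pose([.4045,.247,.345],th); env.move_straight(p,o,speed=.05); env.sleep(.3)
print(env.read_ee_pos(),p,env.read_orientation(),o)
r,b,rows=head(); print(r,b,[(int(y),(a+c)/2) for y,a,c in rows[::2]])
print("exp",w2px("side",[.4045,.247,.272]),w2px("side",[.4045,.247,.25]),env.read_ft_force(),env.read_clock())
for z in(.28,.207): print(env.solve_ik(*pose([.4045,.247,z],th)) is not None)
E
```

```text
[0.40811285 0.2442727  0.32648723] [0.40743938 0.24494182 0.32634192] [3.14137298 0.18921578 2.52858919] [3.14159265 0.19       2.53072742]
(np.int64(96), np.int64(210), np.int64(227)) 104 [(82, np.float64(222.0)), (84, np.float64(222.0)), (86, np.float64(220.0)), (88, np.float64(219.5)), (90, np.float64(219.0)), (92, np.float64(219.0)), (94, np.float64(218.0)), (96, np.float64(218.5)), (98, np.float64(218.5)), (100, np.float64(218.0)), (102, np.float64(217.5)), (104, np.float64(217.5))]
exp [218.0003457   96.78969327] [218.50266535 104.40971671] [ 1.09575802 -0.05687666 -1.47338939] 38.5083
True
True[ WARN:0@1.732] global loadsave.cpp:1063 imwrite_ Unsupported depth image for selected encoder is fallbacked to CV_8U.
```

The head is now at 218.2 px against 218 expected, so the pestle is upright over its old place. I'll lower it with a force guard and release.

Run:
```python
from h import *
th=.19; G=lambda z: pose([.4045,.247,z],th)
b=env.read_ft_force(); log=[]
env.move_straight(*G(.285),speed=.08)
z=.28
while z>.2045:
    env.move_straight(*G(z),speed=.05); F=env.read_ft_force()-b; log.append((round(z,4),F.round(1).tolist()))
    if np.linalg.norm(F)>6: break
    z-=.006 if z>.216 else .0015
print(log[-6:],env.read_ee_pos(),env.read_clock())
if z<.213:
    env.let_go(); env.sleep(.3)
    e=env.read_ee_pos(); env.move_straight([e[0],e[1],.33],speed=.12)
    env.move_to([.35,.55,.36],PO); env.sleep(.5)
    print(env.read_clock())
snap("end",[("top",150,170,80,60),("side",190,95,80,60)]); snap("end2",[("top",260,105,100,75),("side",280,170,100,75)],1.3)
cv2.imwrite("pics/endall.png",np.vstack([cv2.imread("pics/end.png"),cv2.imread("pics/end2.png")]))
```

```text
[(0.2125, [-1.1, -0.6, 0.2]), (0.211, [-1.1, 0.4, -0.1]), (0.2095, [-0.5, -0.5, -0.8]), (0.208, [-0.7, -0.1, 0.0]), (0.2065, [-1.4, 0.7, -0.5]), (0.205, [-3.7, -1.9, 11.1])] [0.40779976 0.24496414 0.18729831] 44.0917
48.0417
```

View pics/endall.png

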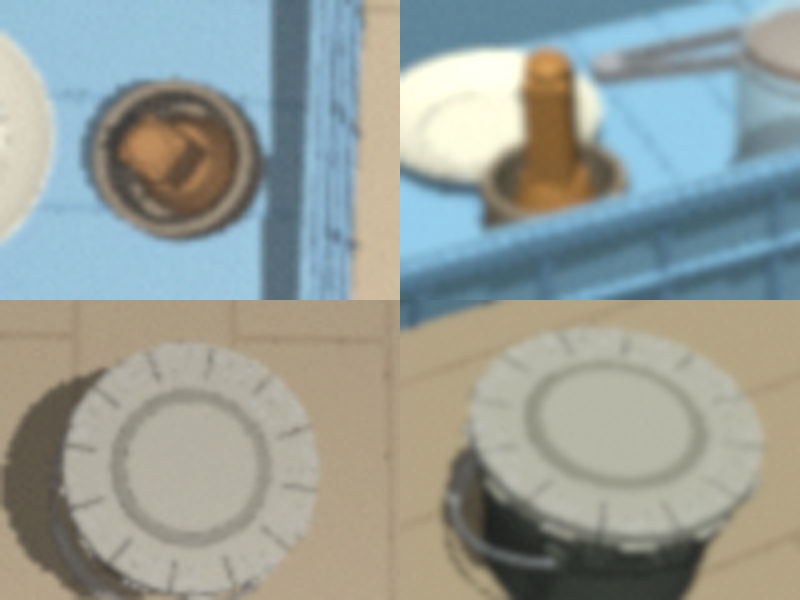

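The pestle stands upright in the crock, with its handle top at (155,145) in the top crop and (548,62) in the side crop. All twelve lugs are evenly shaded and level, and the other things are unmoved. I'm handing it in.

```bash
python3 -c "
from workcell import env
print(env.close_job(),env.read_clock())"
```

```text
the job is handed in; nothing more can be done
the job is handed in; nothing more can be done
```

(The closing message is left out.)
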